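# Lever-lift toolbox: open, show, ease shut

### The job

Show what is inside the aluminium toolbox: gently press the paddle of its side lever down with your fingertips until the lid stands fully open, and hold it open for a full two seconds. Then let the paddle come up slowly under your fingers, so that the lid is eased fully shut over two seconds or more and does not slam, and move clear. Do not touch the lid itself, do not grip or force the lever, and leave the mug, spool core and fan guard ring where they are.

Things in the scene. Friction and masses are not known exactly. Their poses are not given: they have to be found in the camera images.
- toolbox: Aluminium toolbox, black corners, 200 mm deep (x), 220 mm wide (y), 130 mm high without lid, screwed down on the 22 mm teak board. Origin: centre of its underside. Its front looks along its own -x, roughly towards the robot; lid hinged along the top back edge; lever along its left side (+y). Two hex keys lie inside.
- lid (a joint): Lid hinge angle in rad: 0 shut, 0.8 fully open. A pushrod links it to the lever: pressing the lever raises it, 2 rad of lid per rad of lever. The lid weighs about 0.4 kg and falls shut by itself, taking the lever up with it, if the lever is let go. Lid: 206 by 226 by 12 mm, black handle to 32 mm above its underside.
- lid_lip (a point): Middle of the lid's front top edge, 200 mm from the hinge line.
- lever (a joint): Lever angle in rad: 0 up (lid shut), 0.4 down at its stop (lid fully open). Its pivot is on the box's left side, 2 mm behind the box's middle, 85 mm above the box's underside, axis along the box's y. The stop is slightly springy; pressing a little short of it is enough.
- mug: Small brown mug, 70 mm across, 75 mm high, handle along its +y. Origin: centre of its underside. Loose, to be left alone.
- spool_core: Yellow plastic spool core standing on end, 60 mm across its flanges, 48 mm high. Origin: centre of its underside. Loose, to be left alone.
- fan_guard: Black plastic fan guard ring lying flat, 120 mm across, 8 mm thick. Origin: centre of its underside. Loose, to be left alone.
- paddle (a point): Black rubber-faced plate, 50 mm (box's x) by 60 (y) by 8, on the front end of the red lever bar, ahead of the box's front left corner. The point is the centre of its top face, turning with the lever. Lid shut: face slopes 0.2 rad, higher away from the box; centre 136 mm above the board. It goes almost straight down by 70 mm to its stop; needs about 5 N; comes back up by itself.

How it is judged:
On the way, in this order (a step that is already met when the one before it is completed fails the run):
1. the lid is held fully open by fingertips pressing the paddle (value of joint lid above 0.66 rad and contact force between the fingers and lever above 0.3 N), for 1.6 s.
2. the lid is let halfway down with the fingertips still on the paddle (value of joint lid between 0.03 and 0.35 rad and contact force between the fingers and lever above 0.2 N), for 0.1 s.
3. the lid is shut (value of joint lid below 0.03 rad), for 0.2 s.
At the end, for the whole second after the job is handed in: The lid is shut (within 0.03 rad) and at rest after having been held open beyond 0.66 rad for 1.6 s by the paddle; mug, spool core and fan guard stand upright within 25 mm of where they were (value of joint lid below 0.03 rad and velocity of joint lid between -0.05 and 0.05 rad/s and distance of each of mug, spool_core, fan_guard from where it was at the start of the episode below 0.025 m and angle between each of mug, spool_core, fan_guard's own z axis and vertical below 0.15 rad); the robot touches nothing.
It fails at once if the lid slams: it falls faster than 1.5 rad/s in the lower part of its travel (value of joint lid below 0.5 rad and velocity of joint lid below -1.5 rad/s).
It fails at once if the lid itself is touched (contact force between any of the fingers, the arm and lid above 1 N).
It fails at once if the lever is gripped or forced, with more than 36 N on it in all (contact force between the fingers and lever above 36 N).
It fails at once if the mug, spool core or fan guard is pushed, lifted or carried off (distance of any of mug, spool_core, fan_guard from where it was at the start of the episode above 0.025 m or angle between any of mug, spool_core, fan_guard's own z axis and vertical above 0.4 rad).
It also fails if it takes over 45 s, if anything falls off the work surface, if the arm or the gripper's body presses on something with over 40 N, if the wrist force passes 120 N, or if a joint passes its speed limit or range.

### The arm

A 7-joint arm with a two-finger parallel gripper is mounted at the origin on the work surface. World frame = base frame: x ahead of the robot, y to its left, z up, the work surface at z = 0. Lengths are in m, angles in rad, forces in N, time in s.
With the tool pointing down it reaches from about 0.375 to 0.925 m from the base axis. Payload 3.1 kg.
Tool frame: the origin (TCP) lies between the finger pads; the fingertips stand 19 mm ahead of it and the grasp point (between the pads) is the TCP; z points along the fingers, y is the line along which they close (so a half turn about z gives the same grasp; the last joint's range is limited). The gripper opens to 85 mm and grips with 20 to 120 N. Pads are 22 mm wide; open, the fingers measure 114 mm over their backs; the gripper's body (76 mm by 85 mm) begins 54 mm behind the grasp point. The pads swing forward as they close: fully open they stand 13 mm farther back than shut.
Start: joints at [1.196, 0.383, 0.044, 1.598, -0.018, 1.161, -0.05], TCP at [0.178, -0.625, 0.25] pointing down, gripper open.
Joint ranges: [-2.61, 2.61], [-0.41, 2.15], [-1.48, 1.57], [0, 2.5], [-1.57, 4.71], [0.05, 1.97], [-2.85, 2.85]. Speed limits (rad/s): [2.79, 2.79, 3.14, 3.14, 3.14, 3.14, 3.14].

### API

Orientations are given as a unit quaternion [x, y, z, w].
In Python, from bench import move_ptp, movel, move_j, move_gripper, pause, inverse_kinematics, read_camera, camera_params, MotionError, sign_off, look_for, tip_of, read_time_s, read_qpos, read_joint_vel, read_effort, read_eef_pos, read_tcp_rot, read_ft_force, read_ft_torque, read_finger_gap, read_grasp_force gives the robot as it stands. Calls block until the motion is done:
- move_ptp(position, orientation): joint-space move of the TCP to a pose.
- movel(position, orientation=None, speed=0.15): straight line of the TCP; orientation=None keeps the orientation; speed is the mean speed in m/s.
- move_j(angles): joint-space move.
- move_gripper(opening, effort=None): finger opening in m; effort is the grip in N (None keeps the last); returns when the fingers have stopped.
- pause(seconds).
- inverse_kinematics(position, orientation): joint angles nearest the present ones, or None.
- read_camera(name): name is "scene" or "side" or "wrist"; returns the picture (400x640x3 uint8, red, green, blue); there is no depth.
- camera_params(name): a dict with "K" (3x3 intrinsics, pixels), "camera_from_world" (4x4, takes a point from world to camera coordinates). Camera axes: x right, y down, z forward; pixel columns grow to the right and rows downward; lengths in m; the calibration is good to about 2 mm. The wrist camera is an equidistant fisheye: a pixel r from the principal point sees the ray r / f radians off the axis. A picture is of the moment at which its call begins: read the wrist's pose just before it. camera_params takes no time and is no camera call; for the wrist camera it gives the pose at the moment of the call.
A pose or a line that the arm cannot do raises MotionError and nothing moves.
- sign_off(): hands the job in; it is judged then, once.
Trained networks look in the newest picture that a camera, given by its name, has taken for a name from the list of things; names that differ only in an ending like _2 or _b are one class to them, and where a whole thing is asked for, a point or a joint stands for the part that bears it (a point fixed in the world has none). Each returns a list of dicts, best first, with "confidence" (0 to 1); they miss things now and then, are a little off and sometimes report something else, mostly with a low value. They report only what shows in the picture. A call takes as long as a camera call.
- look_for(camera, name): "at" ([column, row] in pixels, amid what is visible of it).
- tip_of(camera, name): "at" ([column, row] in pixels: a listed point, or the origin of a listed thing).
Readings, each from a call of its own:
- read_time_s(): time.
- read_qpos(): joint angles.
- read_joint_vel(): joint speeds.
- read_effort(): joint torques, N m.
- read_eef_pos(): TCP position.
- read_tcp_rot(): TCP orientation.
- read_ft_force(): force on the tool from outside, world axes, zero at the start.
- read_ft_torque(): the same for the moment, N m.
- read_finger_gap(): finger opening in m.
- read_grasp_force(): force on a finger pad.
Only numpy, scipy, OpenCV 4.12 (cv2) and the standard library are available. Lean on these libraries where they do the work, as an engineer would, in place of code of your own. Each camera call takes 0.05 s, during which the arm holds its last target. There are 200 camera calls.

## Working session

There is one attempt and no reset: what is moved stays moved. The work goes in short steps, each a Python script; the robot and the scene stay as the last script left them, time stands still between calls to the robot, and variables do not carry over. Pictures are saved under pics/ and viewed, at most 10 in all, crops included, and the job is handed in when it is done.

```bash
mkdir -p pics; cat > h.py <<'E'
import numpy as np, cv2
from bench import *
def tri(obs):
    A=[];
    for cam,uv in obs:
        p=camera_params(cam);P=np.array(p["K"])@np.array(p["camera_from_world"])[:3]
        A+=[uv[0]*P[2]-P[0],uv[1]*P[2]-P[1]]
    A=np.array(A);A/=np.linalg.norm(A[:,:3],axis=1)[:,None]
    return np.linalg.lstsq(A[:,:3],-A[:,3],rcond=None)[0]
def proj(cam,X):
    p=camera_params(cam);c=np.array(p["camera_from_world"])@np.r_[X,1];u=np.array(p["K"])@c[:3];return u[:2]/u[2]
E
python3 - <<'E'
from h import *
D={}
for c in("scene","side"):
    im=read_camera(c);cv2.imwrite(f"pics/{c}.png",im[:,:,::-1])
    for n in("paddle","toolbox","lid_lip","mug","spool_core","fan_guard"):
        r=tip_of(c,n);print(c,n,[(np.round(a["at"]),round(a["confidence"],2)) for a in r[:2]])
        if r:D[c,n]=r[0]["at"]
for n in("paddle","toolbox","lid_lip","mug","spool_core","fan_guard"):
    if ("scene",n) in D and ("side",n) in D:
        X=tri([(c,D[c,n]) for c in("scene","side")]);print(n,X.round(4),[np.abs(proj(c,X)-D[c,n]).max().round(1) for c in("scene","side")])
print(read_tcp_rot(),read_time_s())
E
```

```text
scene paddle [(array([364., 146.]), 0.88)]
scene toolbox []
scene lid_lip [(array([324., 184.]), 0.93)]
scene mug [(array([246., 224.]), 0.75), (array([362., 147.]), 0.34)]
scene spool_core [(array([308., 195.]), 0.67)]
scene fan_guard [(array([434., 205.]), 0.65)]
side paddle [(array([350., 234.]), 0.56)]
side toolbox [(array([291., 234.]), 0.96)]
side lid_lip [(array([329., 193.]), 0.75)]
side mug [(array([367., 205.]), 0.56)]
side spool_core [(array([369., 243.]), 0.57)]
side fan_guard [(array([282., 311.]), 0.57)]
paddle [0.5315 0.122  0.155 ] [np.float64(0.6), np.float64(0.7)]
lid_lip [ 0.5905 -0.0137  0.1594] [np.float64(0.2), np.float64(0.2)]
mug [ 0.4952 -0.1565  0.0223] [np.float64(0.4), np.float64(0.4)]
spool_core [0.4877 0.0032 0.0249] [np.float64(0.6), np.float64(0.6)]
fan_guard [0.6645 0.2378 0.0213] [np.float64(1.2), np.float64(1.4)]
[9.90437384e-01 1.37962991e-01 1.84796474e-05 1.60725838e-05] 0.7
```

```bash
python3 -c "
import cv2,numpy as np
a=[cv2.imread(f'pics/{c}.png') for c in('scene','side')]
cv2.imwrite('pics/both.png',np.hstack([cv2.resize(x,(400,250)) for x in a]))"
```

```text
(no output)
```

View pics/scene.png

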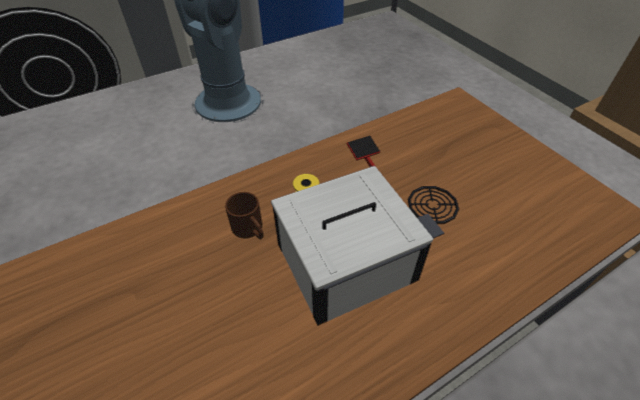

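View pics/side.png

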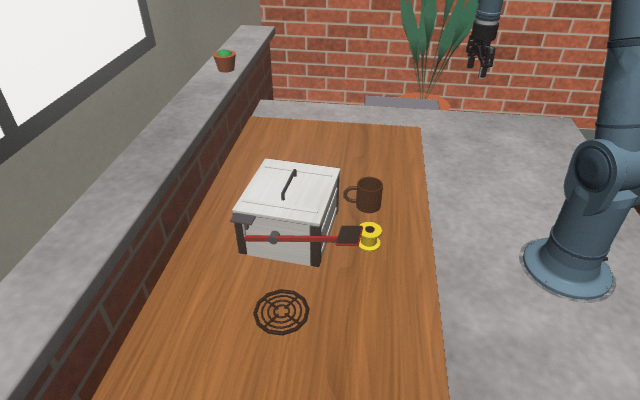

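Both pictures show the paddle clear of everything, at (364,147) in scene and (350,235) in side. The measured heights match what was given: paddle 0.155 against 0.158, lip 0.159 against 0.164. Next I'll work out the box yaw, close the fingers and go above the paddle.

```bash
python3 - <<'E'
from h import *
from scipy.spatial.transform import Rotation as R
p=camera_params("side");T=np.array(p["camera_from_world"]);K=np.array(p["K"])
o=-T[:3,:3].T@T[:3,3];d=T[:3,:3].T@np.linalg.inv(K)@np.r_[291,234,1];X=o+d*(.022-o[2])/d[2]
lip=np.array([.5905,-.0137]);v=X[:2]-lip;print("origin",X,"dist",np.linalg.norm(v),"yaw",np.arctan2(v[1],v[0]))
yaw=np.arctan2(v[1],v[0]); pad=np.array([.5315,.122])
c,s=np.cos(yaw),np.sin(yaw);print("paddle in box",np.array([[c,s],[-s,c]])@(pad-X[:2]))
move_gripper(0.0,20)
best=None
for k in(0,np.pi):
    q=(R.from_euler('z',yaw+k)*R.from_quat([1,0,0,0])).as_quat()
    j=inverse_kinematics([*pad,.30],q)
    print(k,None if j is None else np.round(j,2))
    if j is not None and (best is None or abs(j[6])<abs(best[1][6])):best=(q,j)
q=best[0];np.save("q.npy",q);np.save("yaw.npy",yaw)
move_ptp([*pad,.30],q)
print(read_eef_pos(),read_ft_force(),read_time_s())
for c in("scene","side","wrist"):
    im=read_camera(c);cv2.imwrite(f"pics/{c}2.png",im[:,:,::-1])
    r=tip_of(c,"paddle");print(c,[(np.round(a["at"],1),round(a["confidence"],2)) for a in r[:2]])
    if c=="wrist":
        w=camera_params(c);T=np.array(w["camera_from_world"]);K=np.array(w["K"])
        for a in r[:1]:
            m=(np.array(a["at"])-K[:2,2])/K[0,0];th=np.linalg.norm(m);d=np.r_[m/th*np.sin(th),np.cos(th)]
            o=-T[:3,:3].T@T[:3,3];d=T[:3,:3].T@d;print("paddle@.158",o+d*(.158-o[2])/d[2])
E
```

```text
origin [ 0.68751532 -0.0089484   0.022     ] dist 0.09713160839948393 yaw 0.04893873860459703
paddle in box [-0.14942263  0.13842376]
0 [ 0.5   0.25 -0.91  1.76  0.21  1.23 -1.99]
3.141592653589793 [ 0.58  0.29 -1.02  1.76  0.26  1.24  1.11]
[0.53190588 0.1205491  0.29973041] [-0.00736958 -0.36271735  0.4718549 ] 4.375
scene [(array([364. , 144.9]), 0.88)]
side [(array([349.8, 233.2]), 0.9)]
wrist [(array([317.1, 189.9]), 0.72)]
paddle@.158 [0.53253397 0.12212199 0.158     ]
```

View pics/wrist2.png

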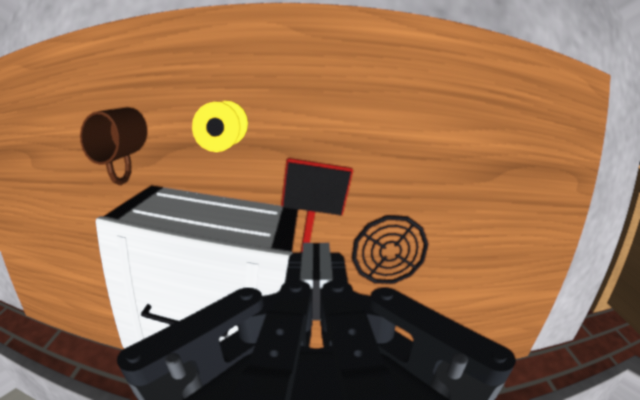

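The wrist view shows the paddle at about (318,187), with nothing between the fingers and it. It gives (0.5325, 0.122), which agrees with the triangulation. The lever radius (70 mm / 0.4 rad ≈ 0.175 m) and the edge slope in the picture put the box yaw nearer −0.1. I'll turn to that and feel for contact.

```bash
python3 - <<'E'
from h import *
from scipy.spatial.transform import Rotation as R
q=(R.from_euler('z',-.15)*R.from_quat(np.load("q.npy"))).as_quat();np.save("q.npy",q)
P=np.array([.5322,.1225])
move_ptp([*P,.22],q); movel([*P,.187],q,.08); pause(.3)
f0=np.array(read_ft_force());print("f0",f0,read_eef_pos())
z=.187
while z>.16:
    z-=.002; movel([*P,z],q,.03)
    f=np.array(read_ft_force())-f0
    if f[2]>2:break
print("contact",z,read_eef_pos(),f,read_time_s())
np.save("c.npy",[z,*f0])
im=read_camera("side");cv2.imwrite("pics/side3.png",cv2.resize(im[130:330,220:470,::-1],None,fx=3,fy=3))
E
```

```text
f0 [ 0.08322957 -0.49431461  0.03646249] [0.53248817 0.12263162 0.18742463]
contact 0.177 [0.53242548 0.12268458 0.17765599] [-1.41810808 -0.18071198  5.04292716] 7.2
```

View pics/side3.png

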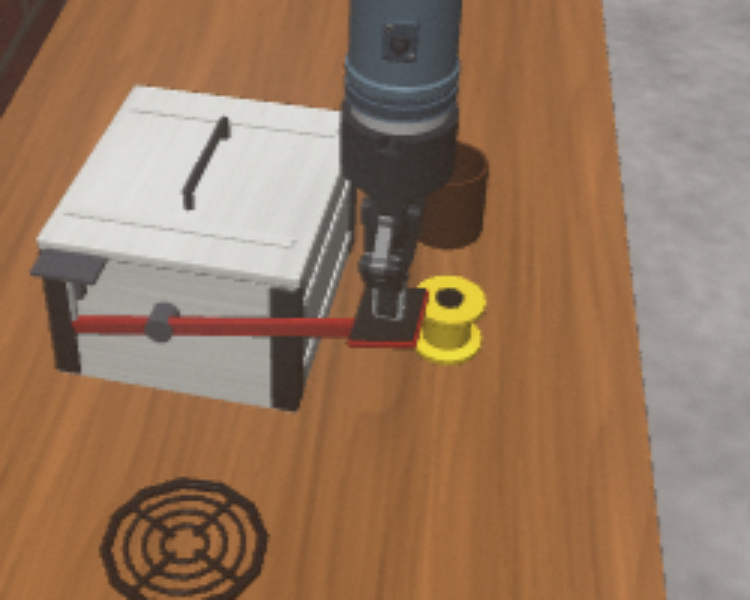

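Contact came at TCP z 0.177, just as predicted, with the fingertips in the middle of the paddle (crop ~(388,305)). Now I'll press along the arc, hold, then ease it back up.

```bash
python3 - <<'E'
from h import *
q=np.load("q.npy");c=np.load("c.npy");z0=c[0];f0=c[1:]
P=np.array([.5322,.1225]);e=-np.array([np.cos(-.1),np.sin(-.1)])
r=np.hypot(.172,.051)
def tgt(d): h=.051-d; return [*(P+e*(np.sqrt(r*r-h*h)-.172)),z0-d]
F=lambda:np.round(np.array(read_ft_force())-f0,1)
d=0
while d<.066:
    d=min(d+.011,.066); movel(tgt(d),q,.04); f=F(); print("dn",round(d,3),f,np.round(read_eef_pos(),4))
    if np.linalg.norm(f)>18:break
t=read_time_s();pause(1.1)
im=read_camera("side");cv2.imwrite("pics/side4.png",cv2.resize(im[130:330,220:470,::-1],None,fx=3,fy=3))
pause(1.1);print("held",read_time_s()-t,F(),np.round(read_eef_pos(),4),read_time_s())
np.save("d.npy",d)
E
```

```text
dn 0.011 [-0.3  0.4  4.9] [0.5299 0.123  0.1665]
dn 0.022 [1.2 0.4 4.3] [0.5278 0.1232 0.1554]
dn 0.033 [1.2 0.9 3.9] [0.5263 0.1233 0.1444]
dn 0.044 [1.2 1.  3.4] [0.5253 0.1233 0.1333]
dn 0.055 [0.7 1.2 3.9] [0.5248 0.1233 0.1221]
dn 0.066 [0.5 0.9 4. ] [0.5251 0.1231 0.111 ]
dn 0.066 [-0.4  0.3  4.6] [0.5251 0.1231 0.1111]
held 2.25 [-2.5 -0.1  3.7] [0.5253 0.1231 0.1109] 12.3167
```

View pics/side4.png

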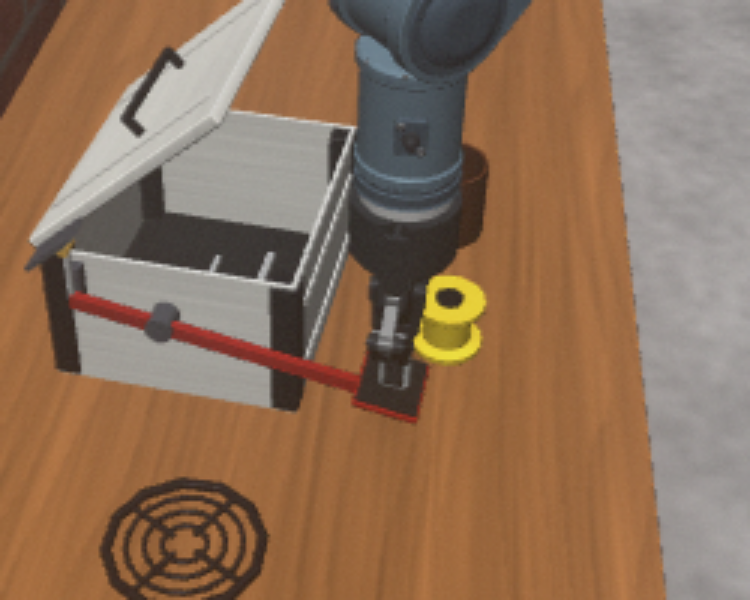

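The side view shows the lid wide open, the two hex keys visible inside (crop ~(240,265)), and the fingertips on the paddle. It was held for 2.25 s at about 0.76 rad. Next I'll ease it up slowly.

```bash
python3 - <<'E'
from h import *
q=np.load("q.npy");c=np.load("c.npy");z0=c[0];f0=c[1:]
P=np.array([.5322,.1225]);e=-np.array([np.cos(-.1),np.sin(-.1)])
r=np.hypot(.172,.051)
def tgt(d): h=.051-d; return [*(P+e*(np.sqrt(r*r-h*h)-.172)),z0-d]
F=lambda:np.round(np.array(read_ft_force())-f0,1)
for d in(.055,.044,.033,.022,.011,.005,0,-.004):
    movel(tgt(d),q,.018 if d>.01 else .01); print("up",d,F(),round(read_time_s(),2))
pause(.3)
movel([*P,.30],q,.08);pause(.5)
print(read_time_s(),F())
for cam in("scene","side"):
    im=read_camera(cam);cv2.imwrite(f"pics/{cam}5.png",im[:,:,::-1])
    for n in("paddle","lid_lip","mug","spool_core","fan_guard"):print(cam,n,[np.round(a["at"]) for a in tip_of(cam,n)[:1]])
E
```

```text
up 0.055 [-3.3  0.4  4.2] 13.07
up 0.044 [-3.9  0.4  5.2] 13.83
up 0.033 [-0.9 -0.3  3.8] 14.6
up 0.022 [-0.6 -0.5  5.2] 15.37
up 0.011 [1.1 0.4 4.8] 16.14
up 0.005 [0.2 0.3 4.3] 16.91
up 0 [-0.2  0.2  4.3] 17.57
up -0.004 [0.  0.6 0.1] 18.14
20.5833 [-0.3  0.7 -1.2]
scene paddle [array([364., 148.])]
scene lid_lip [array([348., 259.])]
scene mug [array([246., 227.])]
scene spool_core [array([309., 195.])]
scene fan_guard [array([430., 208.])]
side paddle [array([348., 235.])]
side lid_lip [array([330., 195.])]
side mug [array([367., 244.])]
side spool_core [array([367., 246.])]
side fan_guard []
```

View pics/side5.png

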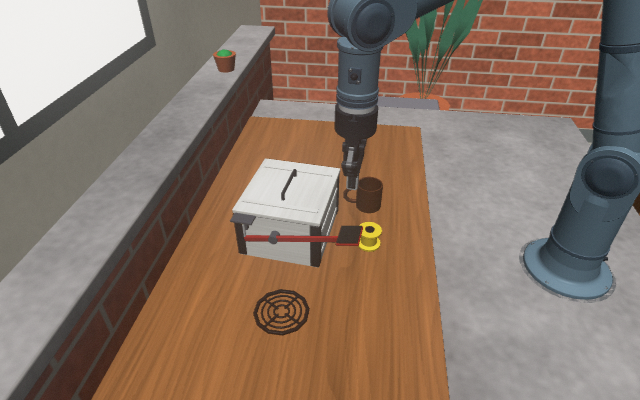

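The lid is shut with the lever up (paddle at (348,235) as before). The mug, spool core and fan guard haven't moved, and the gripper is clear.

```bash
python3 -c "
from bench import *
print(sign_off())"
```

```text
the job is handed in; nothing more can be done
None
```

The job is handed in, result not reported: I pressed the paddle to open the lid to about 0.76 rad (estimated from paddle travel), held it for 2.25 s, eased it shut over about 5 s, and moved clear; in the last pictures the lid is shut and the mug, spool core and fan guard look unmoved.

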